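# Clear the tube sampler's lid, raise it and hold it open

## Task

The sampler's smoked lid has lost its stay and falls shut when let go, and a technician needs both hands inside. First take the rack of tubes that was left on top of the lid and stand it upright in the free half of the black rack tray on the bench; then raise the lid to 60 degrees from closed and keep it there, finishing while you are still holding it: do not let go of it. Never let the lid drop, and leave everything else where it is.

Things in the scene. Friction and masses are not known exactly. Their poses are not given: they have to be found in the camera images.
- sampler: Fixed bench instrument: cream drum, 300 mm diameter, under a smoked lid; behind it a cream housing (from 96 to 301 mm behind the drum's axis, 320 mm wide, 164 mm high) with a parked black probe arm (237 to 273 mm behind the axis, top at 251 mm). Origin on the drum's axis at bench level; x points back from drum to housing, z up. May be turned a little.
- lid (a joint): Opening angle of the smoked lid, rad: 0 closed, grows as its front rises, stop at 1.4. Lid about 0.45 kg on a free-running hinge at its rear: it falls shut from every angle.
- lid_handle (a point): Middle of the straight round bar of the lid's bow handle: 10 mm thick, 100 mm between its feet, parallel to the hinge, near the lid's front edge (46 mm behind it). In the lid's frame 190 mm in front of and 35 mm above the hinge line. Axes are the lid's: y along the bar, z out of the lid's top, x towards the hinge. The bar can turn between the fingers as the lid swings.
- lid_hinge (a point): Middle of the lid's hinge line, 90 mm behind the drum's axis and 140 mm above the bench, which is also the level of the closed lid's flat top; y along the hinge. The lid is a disc of 292 mm diameter cut off at this line, 5 mm thick, with a 61 mm deep skirt below its edge.
- rack: Rack to be moved: grey five-place rack 24 mm (x) by 110 mm (y) by 60 mm high, with five lavender-capped tubes fixed in it, caps up to 84 mm above its foot and 16 mm wide. About 0.14 kg. Origin at the centre of its underside; starts standing on the lid's flat top behind the handle, its long side roughly along the hinge. Grip it across its 24 mm.
- tray: Fixed black open tray for racks, 165 mm (x) by 160 mm (y) outside, rim 16 mm high, walls 4 mm; to the left or to the right of the sampler. Origin at the centre of its underside, inner floor 5 mm above. A second rack stands in its rear (+x) half along y; the front half, around x = -35 mm, is free, room for a rack along y.
- rack_b: Bystander: second rack of the same make with three tubes, standing in the rear half of the tray. Origin at the centre of its underside.
- holder: Bystander, fixed: salmon-coloured tube holder block, 90 x 150 x 58 mm, on the other side of the sampler from the tray. Origin at the centre of its underside.
- waste_tub: Bystander: yellow waste tub, 152 mm diameter, 150 mm high, at the far left. Origin at the centre of its underside.
- cap1: Bystander: middle one of three loose orange tube caps (17 mm diameter, 16 mm high) on a paper sheet at the left. Origin at the centre of its underside.
- marker: Bystander: marker pen, 140 mm long, 12 mm thick, lying on the bench near the robot. Origin under its middle.
- spray: Bystander: bottle, 68 mm diameter, 170 mm high, at the right. Origin at the centre of its underside.
- cap0: Bystander: right-hand one of three loose orange tube caps (17 mm diameter, 16 mm high) on a paper sheet at the left. Origin at the centre of its underside.
- cap2: Bystander: left-hand one of three loose orange tube caps (17 mm diameter, 16 mm high) on a paper sheet at the left. Origin at the centre of its underside.
Not all that is in view belongs to the job. What is shaped like the rack but orange is not meant.

How it is judged (in metres and radians):
On the way:
1. the rack stands upright and let go in the tray, the lid still closed (x of rack in the frame of tray between -0.07 and 0.03 m and y of rack in the frame of tray between -0.04 and 0.04 m and z of rack in the frame of tray below 0.01 m and angle between rack's own z axis and vertical below 0.1 rad and contact force between rack and the fingers below 0.05 N and linear speed of rack below 0.03 m/s and value of joint lid below 0.06 rad), for 0.3 s.
At the end, for the whole second after the job is handed in: The fingers hold the lid still (over 0.5 N on it, under 0.05 rad/s) 60 degrees from closed, within 6 degrees; the rack stands upright within 0.1 rad on the tray's floor, let go and at rest, its centre within 40 mm of the tray's middle in y and from -70 to +30 mm in x (value of joint lid between 0.942 and 1.152 rad and velocity of joint lid between -0.05 and 0.05 rad/s and contact force between lid and the fingers above 0.5 N and x of rack in the frame of tray between -0.07 and 0.03 m and y of rack in the frame of tray between -0.04 and 0.04 m and z of rack in the frame of tray below 0.01 m and angle between rack's own z axis and vertical below 0.1 rad and contact force between rack and anything else above 0.3 N and contact force between rack and the arm below 0.05 N and linear speed of rack below 0.03 m/s); the arm keeps its last pose, push and grip.
It fails at once if the lid is raised while the rack is not yet in the tray (value of joint lid above 0.12 rad and horizontal distance between rack and tray above 0.1 m).
It fails at once if the lid is dropped (falls faster than 1.5 rad/s) (velocity of joint lid below -1.5 rad/s).
It fails at once if a bystander is moved by more than 25 mm (distance of any of rack_b, waste_tub, cap1, marker, spray, cap0, cap2 from where it was at the start of the episode above 0.025 m).
It also fails if it takes over 61 s, if anything falls off the work surface, if the arm or the gripper's body presses on something with over 40 N, if the wrist force passes 120 N, or if a joint passes its speed limit or range.

## Robot

A 6-joint arm with a two-finger parallel gripper is mounted at the origin on the work surface. World frame = base frame: x ahead of the robot, y to its left, z up, the work surface at z = 0. Lengths are in mm, angles in rad, forces in N, time in s.
With the tool pointing down it reaches from about 400 to 925 mm from the base axis. Payload 3.4 kg.
Tool frame: the origin (TCP) lies on the front face of the gripper's body, between the roots of the fingers; the fingertips stand 73 mm ahead of it and the grasp point (between the pads) lies 54 mm ahead of it (bot.tips_ahead is the distance from the TCP to the fingertips, in mm); z points along the fingers, y is the line along which they close (so a half turn about z gives the same grasp; the last joint's range is limited). The gripper opens to 85 mm and grips with 20 to 120 N. Pads are 22 mm wide; open, the fingers measure 114 mm over their backs; the gripper's body (76 mm by 85 mm) begins 54 mm behind the grasp point. The pads swing forward as they close: fully open they stand 13 mm farther back than shut.
Start: joints at [-1.415, 0.307, 1.506, -0, 1.328, -0.073], TCP at [130.39, -560.027, 303.905] pointing down, gripper open.
Joint ranges: [-3.12, 3.12], [-1.05, 2.28], [0.14, 2.33], [-1.42, 4.57], [0.1, 2.73], [-2.68, 2.68]. Speed limits (rad/s): [2.57, 2.57, 3.14, 3.14, 3.14, 3.14].

## Interface

Orientations are given as a unit quaternion [x, y, z, w].
In Python, from workcell import monitor, viewer, job, bot gives the robot as it stands. The module is installed in compiled form; this text tells all that it offers.
- The arm moves only by the tool arm_command, never from a script. Its argument "steps" is one flat list of numbers, 4 for each row, row after row: the shift along the tool's x, y, z in cm, then the turn about the tool's z in degrees. A call has 1 to 8 rows; each row is the pose to reach, as a shift and turn from the pose commanded when the call began, along the tool's axes at that moment; what a row does not reach only later rows make up. A row lasts 1/12 s, in which the tool goes at most 41.7 mm and 7.16 degrees, less where a joint would pass 70% of its speed; a pose out of reach is approached as far as the arm can. A call with a gripper value outside its range is refused whole. "jaw" is the opening, from -1 (shut) to 1 (fully open), set as the call begins (left out, the last holds). The fingers move at their own pace and stop on an object; "newtons" is the grip in N (left out, the last holds). Time passes only in rows, so rows that repeat a pose let the fingers close. It gives the time, the measured TCP pose, the force, the opening and the grip force at its end, in the units of the state.
- monitor.get_obs(): the state, without advancing time (a new reading comes with each control period).
- viewer.grab_frame(name): name is "scene" or "top" or "wrist"; returns (picture, depth): 480x640x3 uint8, red, green, blue; 480x640 float32, mm along the optical axis (not along the pixel's ray), 0 where there is no reading.
- viewer.calibration(name): a dict with "fx", "fy", "cx", "cy" (pixels), "rvec" (rotation vector, rad) and "tvec" (3), from world to camera coordinates, as OpenCV has them. Camera axes: x right, y down, z forward; pixel columns grow to the right and rows downward; lengths in mm; the calibration is good to about 2 mm. The wrist camera is an equidistant fisheye: a pixel r from the principal point sees the ray r / f radians off the axis. A picture is of the moment at which its call begins: read the wrist's pose just before it. calibration takes no time and is no camera call; for the wrist camera it gives the pose at the moment of the call.
- job.finish_job(): hands the job in; it is judged then, once.
The state is a dict: "time_s": time; "q": joint angles; "dq": joint speeds; "joint_torque": joint torques, N m; "eef_pos": TCP position; "tcp_rot": TCP orientation; "wrist_force": force on the tool from outside, world axes, zero at the start; "torque": the same for the moment, N m; "grip_width": finger opening in mm; "gripper_force": force on a finger pad.
Only numpy, scipy, OpenCV 4.12 (cv2) and the standard library are available. Lean on these libraries where they do the work, as an engineer would, in place of code of your own. Each camera call takes 0.05 s, during which the arm holds its last target. There are 200 camera calls.

## Working session

There is one attempt and no reset: what is moved stays moved. The work goes in short steps, Python scripts to look and compute and a tool call to move; the robot and the scene stay as the last step left them, time stands still between calls to the robot, and variables do not carry over. Pictures are saved under pics/ and viewed, at most 10 in all, crops included, and the job is handed in when it is done.

Besides the shell and the picture viewer there is one more tool, called after "Emit:" as name(argument=value, ...), one argument or row to a line, values as JSON. arm_command: Moves the arm, as the interface text tells. Its arguments: {"type":"object","properties":{"steps":{"type":"array"},"jaw":{"type":"number"},"newtons":{"type":"number"}},"required":["steps"]}

```bash
mkdir -p pics
cat > h.py <<'E'
import numpy as np, cv2
from workcell import monitor, viewer, job, bot
def cal(n):
    c=viewer.calibration(n); R=cv2.Rodrigues(np.array(c['rvec'],float))[0]; t=np.array(c['tvec'],float).ravel()
    return c,R,t
def pts(n,depth,c=None):
    c,R,t=c or cal(n); v,u=np.mgrid[:480,:640]
    x=(u-c['cx'])/c['fx']; y=(v-c['cy'])/c['fy']
    P=np.stack([x*depth,y*depth,depth],-1)-t
    return P@R   # world
def ray(n,u,v,z,c=None):
    c,R,t=c or cal(n)
    d=np.array([(u-c['cx'])/c['fx'],(v-c['cy'])/c['fy'],1.])@R; o=-R.T@t
    return o+d*(z-o[2])/d[2]
E
python3 - <<'E'
from h import *
for n in('scene','top'):
    p,d=viewer.grab_frame(n); cv2.imwrite(f'pics/{n}0.png',p[...,::-1]); np.savez(f'{n}0.npz',p=p,d=d)
    c,R,t=cal(n); print(n,c['fx'],c['cx'],c['cy'],(-R.T@t).round(),R[2].round(2))
print(monitor.get_obs())
E
```

```text
scene 449.46694604100213 309.40796850808033 236.07973572668854 [1310.   87. 1085.] [-0.64 -0.08 -0.76]
top 600.0240575142266 310.73913571214655 240.87125201582558 [ 231.  -40. 1822.] [ 0.16 -0.   -0.99]
{'time_s': 0.1, 'q': array([-1.41548977e+00,  3.07483173e-01,  1.50756088e+00, -1.06372109e-05,
        1.32838395e+00, -7.35038642e-02]), 'dq': array([-0.00107109, -0.00059691, -0.00381278, -0.00034527,  0.00099527,
        0.00145723]), 'joint_torque': array([ 1.08649154e-03, -4.58529532e+01, -2.52607477e+01, -6.49871777e-05,
        5.52383834e-03,  2.30542787e-05]), 'eef_pos': array([ 130.31462559, -559.52676753,  303.07478543]), 'tcp_rot': array([ 9.93462294e-01,  1.14157031e-01, -4.26811979e-05, -9.16694309e-04]), 'wrist_force': array([-0.31110159, -0.21239591, -0.06232736]), 'torque': array([0.02082893, 0.04740217, 0.06245297]), 'gripper_force': 0.0, 'grip_width': 85.25219578464653}
```

View pics/scene0.png

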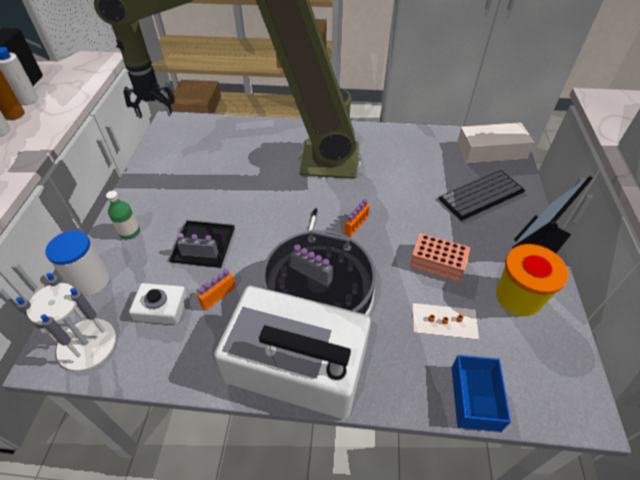

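View pics/top0.png

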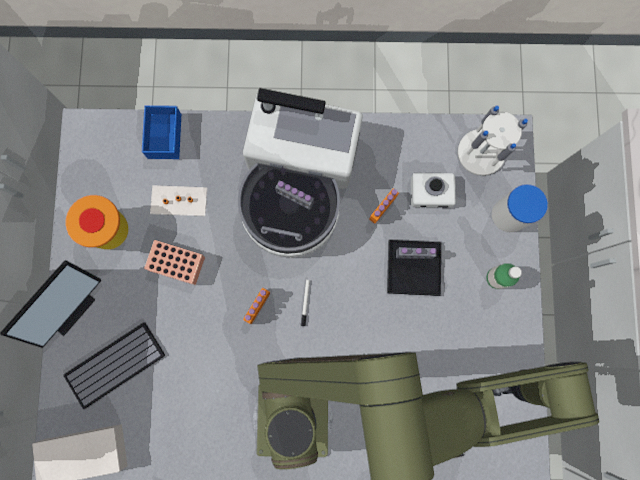

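Scene and top views, seen from above:
- The grey rack with five lavender caps stands on the lid at top (294,193), scene (312,265).
- Rack_b is in the tray at top (417,252), scene (197,245).
- The orange look-alikes are at top (383,205) and (257,305).
- The handle bar is at top (282,234), and the tray is at top (415,268).

I choose the rack at (294,193).

Run:
```python
from h import *
T=np.load('top0.npz');S=np.load('scene0.npz')
def lav(p):
    h=cv2.cvtColor(p,cv2.COLOR_RGB2HSV); return cv2.inRange(h,(120,40,60),(160,255,255))
def blobs(m,box,amin=4):
    x0,y0,x1,y1=box; k=np.zeros_like(m);k[y0:y1,x0:x1]=m[y0:y1,x0:x1]
    n,l,s,c=cv2.connectedComponentsWithStats(k); return [(c[i].round(1),s[i,4]) for i in range(1,n) if s[i,4]>=amin],k
for n,D,b in(('top',T,(265,170,325,215)),('scene',S,(285,240,340,285)),('top',T,(390,240,445,265))):
    bl,k=blobs(lav(D['p']),b); P=pts(n,D['d'])[k>0]
    print(n,[(tuple(a.tolist()),int(s)) for a,s in bl],'depth med',np.median(P,0).round(1), 'zpct',np.percentile(P[:,2],[10,50,90]).round())
    ct=k.nonzero(); v,u=ct[0].mean(),ct[1].mean(); print('   ray z224/z89',ray(n,u,v,224).round(1),ray(n,u,v,89).round(1))
# tray: black pixels in box
P=pts('top',T['d'])
v=T['p'].max(-1); m=(v<70); k=np.zeros_like(m);k[230:305,380:450]=m[230:305,380:450]
q=P[k]; print('tray z',np.percentile(q[:,2],[5,25,50,75,95]).round(1))
r=cv2.minAreaRect(np.argwhere(k)[:,::-1].astype(np.float32)); bx=cv2.boxPoints(r)
print('tray corners z16',[ray('top',*b,16).round(0).tolist() for b in bx])
rim=q[(q[:,2]>10)&(q[:,2]<22)][:,:2].astype(np.float32); print('rim',len(rim),cv2.minAreaRect(rim))
# handle & lid depth
for (u,w) in((264,230),(282,235),(297,237),(255,200),(275,215)): print((u,w),T['p'][w,u],P[w,u].round(1))
k=np.zeros(P.shape[:2],bool);k[222:246,255:308]=1
q=P[k&(P[...,2]>155)&(P[...,2]<195)]; print('handle pts',len(q),q.mean(0) if len(q) else '')
if len(q): print(cv2.minAreaRect(q[:,:2].astype(np.float32)),np.percentile(q[:,2],[10,50,90]))
#housing top
k=np.zeros(P.shape[:2],bool);k[85:185,240:370]=1
q=P[k&(abs(P[...,2]-164)<8)]; print('housing',len(q),cv2.minAreaRect(q[:,:2].astype(np.float32)))
I=cv2.resize(T['p'][165:260,230:350],None,fx=5,fy=5,interpolation=cv2.INTER_CUBIC)
J=cv2.resize(S['p'][215:310,255:385],None,fx=4,fy=4,interpolation=cv2.INTER_CUBIC)
cv2.imwrite('pics/crop1.png',I[...,::-1]);cv2.imwrite('pics/crop2.png',J[...,::-1])
```

```text
top [((282.8, 170.5), 6), ((270.3, 173.9), 11), ((280.7, 183.8), 35), ((317.0, 183.9), 16), ((294.1, 190.5), 108), ((321.9, 195.2), 16), ((307.6, 197.3), 34), ((321.8, 208.2), 18)] depth med [637.4  -3.7 218.3] zpct [139. 218. 228.]
   ray z224/z89 [632.5  -8.4 224. ] [666.4  -5.8  89. ]
scene [((311.2, 255.1), 295)] depth med [631.9   0.9 219.5] zpct [139. 219. 224.]
   ray z224/z89 [639.    2.4 224. ] [533.8 -10.9  89. ]
top [((404.2, 250.1), 31), ((418.4, 250.5), 33), ((432.9, 250.6), 33)] depth med [ 493.5 -362.6   86.2] zpct [65. 86. 92.]
   ray z224/z89 [ 472.3 -337.2  224. ] [ 492.7 -362.2   89. ]
tray z [-2.7  2.2  5.6  9.4 18.1]
tray corners z16 [[535.0, -282.0, 16.0], [537.0, -441.0, 16.0], [369.0, -437.0, 16.0], [367.0, -281.0, 16.0]]
rim 510 ((452.1886291503906, -360.31304931640625), (159.6310272216797, 163.6495819091797), 88.36235046386719)
(264, 230) [65 67 69] [535.6  86.4 154.6]
(282, 235) [45 46 60] [524.3  35.9 140.8]
(297, 237) [ 96  99 105] [516.6  -7.1 155.3]
(255, 200) [36 39 45] [626.6 115.9 135.3]
(275, 215) [35 36 39] [581.   56.7 146.1]
handle pts 144 [528.84451963  38.69511873 178.69880178]
((529.16650390625, 38.752235412597656), (33.62409210205078, 102.36174774169922), 3.432281732559204) [174.29562131 178.84473947 183.17643637]
housing 5749 ((793.0769653320312, -15.454376220703125), (327.4818420410156, 250.14195251464844), 83.93556213378906)
```

View pics/crop1.png

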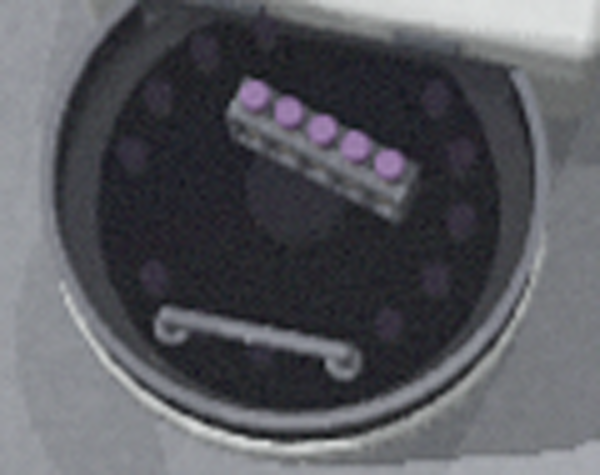

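The crop shows the grey rack with lavender caps running from (254,95) to (389,164), and the bar from about (165,318) to (350,352). The choice is confirmed.

Run:
```python
from h import *
S=np.load('scene0.npz');T=np.load('top0.npz')
def tri(a,b):
    Ps=[];us=[]
    for n,uv in(('top',a),('scene',b)):
        c,R,t=cal(n);K=np.array([[c['fx'],0,c['cx']],[0,c['fy'],c['cy']],[0,0,1]]);Ps.append(K@np.c_[R,t]);us.append(np.array(uv,float))
    X=cv2.triangulatePoints(*Ps,*us).ravel(); return (X[:3]/X[3]).round(1)
h=cv2.cvtColor(S['p'],cv2.COLOR_RGB2HSV);m=cv2.inRange(h,(120,70,90),(160,255,255));k=np.zeros_like(m);k[240:275,285:340]=m[240:275,285:340]
n,l,s,c=cv2.connectedComponentsWithStats(k);print([(c[i].round(1).tolist(),int(s[i,4])) for i in range(1,n)])
e=[ray('top',u,v,224) for u,v in((280.8,184),(294.4,191),(307.8,197.8))];print('caps',np.round(e,1).tolist(),'yaw',np.degrees(np.arctan2(*(e[2]-e[0])[[0,1]])))
e=[ray('top',u,v,180) for u,v in((263.2,228.6),(300,235.7))];print('bar',np.round(e,1).tolist(),np.mean(e,0),'ang',np.degrees(np.arctan2(*(e[1]-e[0])[[0,1]])))
P=pts('top',T['d']); 
# lid top level / drum
print('scene centre',ray('scene',311.2,255.1,224), tri((294.4,191),(311.5,256)))
J=cv2.resize(S['p'][225:305,255:385],None,fx=6,fy=6,interpolation=cv2.INTER_CUBIC)
cv2.imwrite('pics/crop3.png',J[...,::-1])
```

```text
[([311.0, 254.6], 198)]
caps [[651.6, 38.2, 224.0], [632.4, 0.6, 224.0], [613.8, -36.3, 224.0]] yaw -153.05691359501597
bar [[534.9, 86.8, 180.0], [516.1, -15.9, 180.0]] [525.50809     35.45563657 180.        ] ang -169.63193258979925
scene centre [639.08519666   2.43300616 224.        ] [634.7   1.4 214.7]
```

View pics/crop3.png

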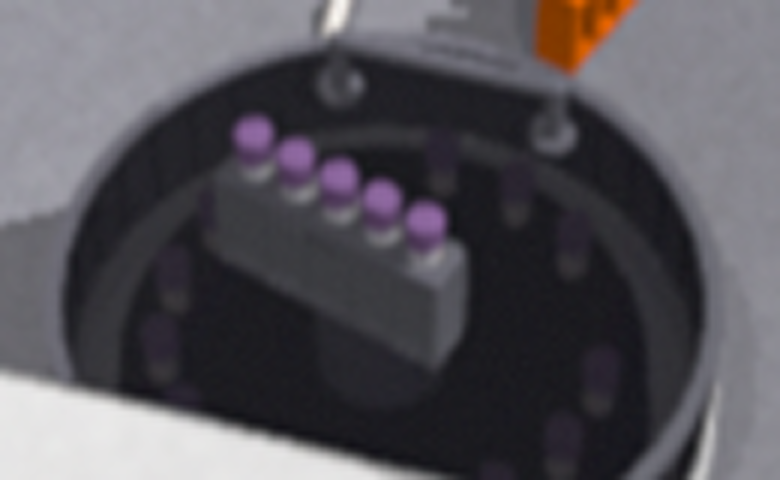

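Emit:
arm_command(
  steps=[3, -2.1, -1, 0, 6, -4.2, -2, 0, 9, -6.3, -2.6, 0, 12, -8.4, -2.6, 0, 15, -10.5, -2.6, 0, 18, -12.6, -2.6, 0, 21, -14.7, -2.6, 0, 24, -16.8, -2.6, 0],
  jaw=1,
)

```text
time_s: 0.77
eef_pos: [326.7, -340.2, 329.7]
tcp_rot: [0.993, 0.114, -0.0, -0.0]
wrist_force: [0.7, -0.2, 0.4]
grip_width: 85.5
gripper_force: 0.0
```

Emit:
arm_command(
  steps=[3, -2.1, 0, 0, 6, -4.2, 0, 0, 9, -6.3, 0, 0, 12, -8.4, 0, 0, 15, -10.5, 0, 0, 18, -12.6, 0, 0, 21, -14.7, 0, 0, 24, -16.8, 0, 0],
)

```text
time_s: 1.43
eef_pos: [522.3, -122.2, 329.5]
tcp_rot: [0.993, 0.114, -0.0, -0.0]
wrist_force: [0.7, -0.9, -0.6]
grip_width: 85.6
gripper_force: 0.0
```

Emit:
arm_command(
  steps=[3, -2.1, 0, -6, 6, -4.2, 0, -12, 9, -6.3, 0, -18, 11, -7.8, 0, -25, 12.5, -8.9, 0, -32, 13.2, -9.3, 0, -39, 13.5, -9.6, 0, -45, 13.5, -9.6, 0, -50],
)

```text
time_s: 2.1
eef_pos: [631.9, 1.5, 328.9]
tcp_rot: [0.85, 0.526, -0.0, -0.001]
wrist_force: [-1.1, 0.1, -0.1]
grip_width: 85.2
gripper_force: 0.0
```

```bash
cat >> h.py <<'E'
def wray(u,v,z,c):
    c,R,t=c; a=np.array([u-c['cx'],v-c['cy']]);r=np.hypot(*a);th=r/c['fx']
    d=np.r_[a/r*np.sin(th),np.cos(th)]@R; o=-R.T@t
    return o+d*(z-o[2])/d[2]
E
python3 - <<'E'
from h import *
c=cal('wrist');p,d=viewer.grab_frame('wrist');cv2.imwrite('pics/w1.png',p[...,::-1])
np.savez('w1.npz',p=p,d=d)
print(c[0],(-c[1].T@c[2]).round(1),c[1].round(2).tolist())
h=cv2.cvtColor(p,cv2.COLOR_RGB2HSV);m=cv2.inRange(h,(120,50,80),(160,255,255))
n,l,s,cc=cv2.connectedComponentsWithStats(m)
for i in range(1,n):
    if s[i,4]>40: print(cc[i].round(1),s[i,4],wray(*cc[i],224,c).round(1))
E
```

```text
{'fx': 371.64829954431775, 'fy': 371.64829954431775, 'cx': 317.86448628045764, 'cy': 238.59739584928116, 'rvec': array([-2.76643018,  0.65155556,  0.10223392]), 'tvec': array([-564.05692127,  222.9727765 ,  490.00481306])} [666.   70.3 399.3] [[0.89, -0.45, -0.0], [-0.43, -0.85, 0.3], [-0.14, -0.27, -0.95]]
[321.2 197.2] 861 [651.8  38.8 224. ]
[320.8 236.8] 855 [642.8  21.  224. ]
[ 38.1 248.6] 681 [482.1  92.8 224. ]
[319.9 307. ] 2426 [625.  -13.8 224. ]
[390.2 408.2] 94 [ 631.7 -101.7  224. ]
[406.8 409.6] 91 [ 640.8 -108.9  224. ]
```

View pics/w1.png

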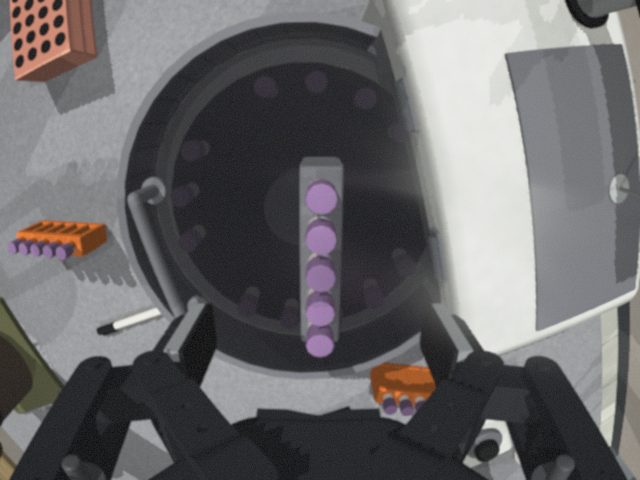

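The wrist view shows the rack centred between the fingers. The caps run along column 320 from row 197 to 345, and the bar lies to the left at (155,245). The rack's centre agrees with the top view within 2.5 mm.

Emit:
arm_command(
  steps=[0.1, 0.1, 1.5, 0, 0.1, 0.1, 3.5, 0, 0.1, 0.1, 5.5, 0, 0.1, 0.1, 7, 0, 0.1, 0.1, 8, 0, 0.1, 0.1, 8.7, 0, 0.1, 0.1, 9.2, 0, 0.1, 0.1, 9.2, 0],
)

```text
time_s: 2.82
eef_pos: [632.4, 0.6, 237.1]
tcp_rot: [0.852, 0.523, -0.001, -0.0]
wrist_force: [-0.2, -1.7, -0.3]
grip_width: 85.8
gripper_force: 0.0
```

Emit:
arm_command(
  steps=[0, 0, 0, 0, 0, 0, 0, 0, 0, 0, 0, 0, 0, 0, 0, 0, 0, 0, 0, 0, 0, 0, 0, 0, 0, 0, 0, 0, 0, 0, 0, 0],
  jaw=-1,
  newtons=35,
)

```text
time_s: 3.48
eef_pos: [633.0, 0.6, 238.6]
tcp_rot: [0.852, 0.523, 0.0, 0.0]
wrist_force: [-0.2, 0.2, 4.1]
grip_width: 23.5
gripper_force: 36.8
```

Emit:
arm_command(
  steps=[0, 0, -0.5, 0, 0, 0, -1.5, 0, 0, 0, -3, 0, 0, 0, -5, 0, 0, 0, -7, 0, 0, 0, -9, 0, 0, 0, -10, 0, 0, 0, -10, 0],
)

```text
time_s: 4.15
eef_pos: [634.0, 0.6, 341.2]
tcp_rot: [0.852, 0.523, 0.002, 0.002]
wrist_force: [0.4, 0.1, -1.6]
grip_width: 23.6
gripper_force: 36.1
```

```bash
cat >> h.py <<'E'
from scipy.spatial.transform import Rotation as Ro
def to(x,y,z,head=None):
    o=monitor.get_obs();R=Ro.from_quat(o['tcp_rot']).as_matrix()
    print('shift cm',((np.array([x,y,z])-o['eef_pos'])@R/10).round(2),'tool x heading',np.degrees(np.arctan2(R[1,0],R[0,0])).round(2),'z',R[:,2].round(3),'pos',o['eef_pos'].round(1),'F',o['wrist_force'].round(1),'w',o['grip_width'].round(1))
E
python3 - <<'E'
from h import *
T=np.load('top0.npz')['p']
I=cv2.resize(T[230:306,378:454],None,fx=7,fy=7,interpolation=cv2.INTER_CUBIC);cv2.imwrite('pics/tray.png',I[...,::-1])
to(415,-361,338)
E
```

```text
Traceback (most recent call last):
  File "h.py", line 22, in to
    print('shift cm',((np.array([x,y,z])-o['eef_pos'])@R/10).round(2),'tool x heading',np.degrees(np.arctan2(R[1,0],R[0,0])).round(2),'z',R[:,2].round(3),'pos',o['eef_pos'].round(1),'F',o['wrist_force'].round(1),'w',o['grip_width'].round(1))
                                                                                                                                                                                                                        ^^^^^^^^^^^^^^^^^^^^^
AttributeError: 'float' object has no attribute 'round'
```

View pics/tray.png

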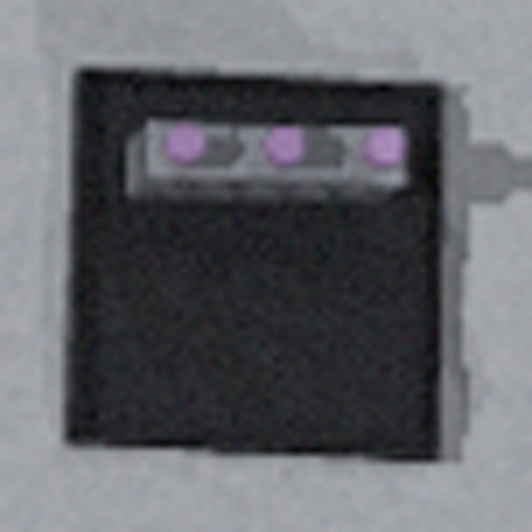

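The tray crop shows the outer corners at (78,72), (443,85), (437,460) and (66,443). The front half is empty and rack_b stands at the rear.

```bash
sed -i "s/,'w',o\['grip_width'\].round(1)//" h.py
python3 - <<'E'
from h import *
e=np.array([ray('top',u/7+378,v/7+230,16) for u,v in((78,72),(443,85),(437,460),(66,443))])[:,:2]
c=e.mean(0);x=(e[0]+e[1]-e[2]-e[3])/2;y=(e[0]+e[3]-e[1]-e[2])/2
print(e.round(),c,np.linalg.norm(x),np.linalg.norm(y),np.degrees(np.arctan2(x[1],x[0])),np.degrees(np.arctan2(-y[0],y[1])))
r=[ray('top',u/7+378,v/7+230,89)[:2] for u,v in((185,143),(287,146),(385,146))];print(np.round(r,1))
xa=x/np.linalg.norm(x);g=c-37*xa;print('goal',g)
to(*g,335)
E
```

```text
[[ 534. -286.]
 [ 530. -445.]
 [ 367. -438.]
 [ 372. -279.]] [ 450.60265181 -362.00047042] 162.69027370227565 159.40579523845804 -2.335609038199326 -1.652952635012752
[[ 492.  -320.2]
 [ 491.3 -362.8]
 [ 491.8 -403.7]]
goal [ 413.63338918 -360.4926176 ]
shift cm [-42.17  -3.32   0.51] tool x heading 63.11 z [ 0.006 -0.    -1.   ] pos [6.340e+02 6.000e-01 3.412e+02] F [ 0.4  0.1 -1.6]
```

Emit:
arm_command(
  steps=[-1.5, -0.1, 0, 0, -4.5, -0.3, 0, 0, -8, -0.6, 0, 0, -11.5, -0.9, 0, 0, -15, -1.2, 0, 0, -18.5, -1.5, 0, 0, -22, -1.7, 0, 0, -25, -2, 0, 0],
)

```text
time_s: 4.82
eef_pos: [499.1, -215.0, 336.2]
tcp_rot: [0.852, 0.523, -0.001, -0.001]
wrist_force: [0.2, -0.8, -2.3]
grip_width: 23.6
gripper_force: 36.1
```

Emit:
arm_command(
  steps=[-3, -0.3, 0.2, -2, -6, -0.5, 0.4, -5, -9, -0.7, 0.5, -9, -12, -0.9, 0.5, -13, -14.5, -1.1, 0.5, -17, -16.2, -1.2, 0.5, -21, -17.2, -1.3, 0.5, -25, -17.2, -1.3, 0.5, -25],
)

```text
time_s: 5.48
eef_pos: [410.0, -362.4, 331.1]
tcp_rot: [0.719, 0.695, -0.001, -0.002]
wrist_force: [-0.2, -0.9, -2.2]
grip_width: 23.3
gripper_force: 36.1
```

Run:
```python
from h import *
to(413.6,-362,105)
```

```text
shift cm [2.000e-02 4.400e-01 2.261e+01] tool x heading 88.03 z [-0.003  0.001 -1.   ] pos [ 410.  -362.4  331.1] F [-0.2 -0.9 -2.2]
```

Emit:
arm_command(
  steps=[0, 0.3, 2, 0, 0, 0.3, 5, 0, 0, 0.3, 8.5, 0, 0, 0.3, 12, 0, 0, 0.3, 15.5, 0, 0, 0.3, 18.5, 0, 0, 0.3, 20.5, 0, 0, 0.3, 21.3, 0],
)

```text
time_s: 6.15
eef_pos: [413.3, -358.1, 115.9]
tcp_rot: [0.719, 0.695, 0.0, -0.004]
wrist_force: [-0.5, -0.0, -1.3]
grip_width: 23.5
gripper_force: 36.0
```

Emit:
arm_command(
  steps=[0, 0, 0.2, 0, 0, 0, 0.4, 0, 0, 0, 0.6, 0, 0, 0, 0.8, 0, 0, 0, 1, 0, 0, 0, 1.1, 0, 0, 0, 1.1, 0, 0, 0, 1.1, 0],
)

```text
time_s: 6.82
eef_pos: [415.5, -361.0, 109.3]
tcp_rot: [0.719, 0.695, 0.0, 0.0]
wrist_force: [0.2, 1.0, -1.1]
grip_width: 23.5
gripper_force: 36.0
```

Emit:
arm_command(
  steps=[0, 0, 0.1, 0, 0, 0, 0.2, 0, 0, 0, 0.3, 0, 0, 0, 0.4, 0, 0, 0, 0.5, 0, 0, 0, 0.5, 0, 0, 0, 0.5, 0, 0, 0, 0.5, 0],
)

```text
time_s: 7.48
eef_pos: [415.4, -360.9, 103.9]
tcp_rot: [0.719, 0.695, 0.0, -0.0]
wrist_force: [-0.2, 0.2, -2.6]
grip_width: 23.2
gripper_force: 36.0
```

Emit:
arm_command(
  steps=[0, 0, 0.1, 0, 0, 0, 0.2, 0, 0, 0, 0.2, 0, 0, 0, 0.2, 0],
)

```text
time_s: 7.82
eef_pos: [415.5, -361.0, 102.6]
tcp_rot: [0.719, 0.695, -0.0, 0.0]
wrist_force: [-1.7, 0.0, 5.0]
grip_width: 23.3
gripper_force: 36.9
```

Emit:
arm_command(
  steps=[0, 0, 0, 0, 0, 0, 0, 0, 0, 0, 0, 0, 0, 0, 0, 0, 0, 0, 0, 0, 0, 0, 0, 0],
  jaw=0.1,
)

```text
time_s: 8.32
eef_pos: [415.4, -360.9, 101.8]
tcp_rot: [0.719, 0.695, 0.0, -0.0]
wrist_force: [0.4, 1.0, -0.2]
grip_width: 47.0
gripper_force: 0.0
```

Emit:
arm_command(
  steps=[0, 0, -1, 0, 0, 0, -3, 0, 0, 0, -6, 0, 0, 0, -9, 0, 0, 0, -12, 0, 0, 0, -15, 0, 0, 0, -18, 0, 0, 0, -20, 0],
)

```text
time_s: 8.98
eef_pos: [415.8, -361.3, 306.0]
tcp_rot: [0.719, 0.695, 0.0, 0.002]
wrist_force: [0.9, -1.4, 0.9]
grip_width: 47.2
gripper_force: 0.0
```

Run:
```python
from h import *
c=cal('wrist');p,d=viewer.grab_frame('wrist');cv2.imwrite('pics/w2.png',p[...,::-1])
h=cv2.cvtColor(p,cv2.COLOR_RGB2HSV);m=cv2.inRange(h,(120,50,80),(160,255,255))
n,l,s,cc=cv2.connectedComponentsWithStats(m)
for i in range(1,n):
    if s[i,4]>40: print(cc[i].round(1),s[i,4],wray(*cc[i],89,c).round(1))
# prep handle pose: heading of tool x = bar direction 79.6
to(525.5,35.5,330)
```

```text
[528.5  81.3] 231 [ 598.3 -242.6   89. ]
[562.1 121.8] 1023 [ 635.9 -274.7   89. ]
[316.6 167.9] 308 [ 416.6 -318.5   89. ]
[410.6 168.2] 298 [ 491.  -320.1   89. ]
[316.6 193.8] 327 [ 416. -339.   89.]
[316.6 218.6] 314 [ 415.3 -359.1   89. ]
[409.  218.1] 335 [ 490.6 -361.    89. ]
[316.6 242.8] 309 [ 414.6 -379.5   89. ]
[316.6 266.1] 300 [ 413.9 -399.9   89. ]
[406.5 264.3] 314 [ 490.1 -401.4   89. ]
shift cm [40.12  9.54 -2.28] tool x heading 88.11 z [ 0.008 -0.008 -1.   ] pos [ 417.1 -362.5  309.4] F [ 1.7 -1.6  2. ]
```

View pics/w2.png

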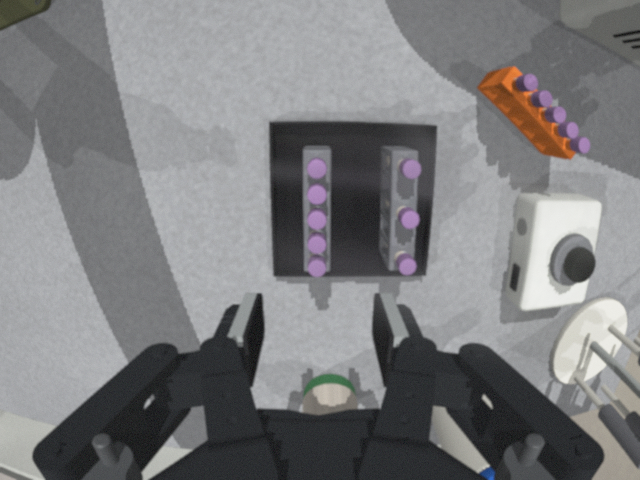

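The wrist view shows the moved rack upright in the tray's front half, caps along column 316 from row 168 to 266. Rack_b is untouched. Next is the handle.

Emit:
arm_command(
  steps=[2, 0.5, -1, 0, 5, 1.2, -2, 0, 8.5, 2, -2.3, 0, 12, 2.9, -2.3, 0, 15.5, 3.7, -2.3, 0, 19, 4.6, -2.3, 0, 22, 5.3, -2.3, 0, 25, 6, -2.3, 0],
  jaw=0.3,
)

```text
time_s: 9.7
eef_pos: [483.4, -111.2, 325.5]
tcp_rot: [0.719, 0.695, 0.0, 0.0]
wrist_force: [0.6, 0.5, 0.0]
grip_width: 55.4
gripper_force: 0.0
```

Emit:
arm_command(
  steps=[3, 0.7, 0, 1, 6, 1.4, 0, 3, 9, 2.1, 0, 5, 11.5, 2.8, 0, 7, 13.5, 3.2, 0, 8.5, 14.8, 3.5, 0, 8.5, 15.1, 3.5, 0, 8.5, 15.1, 3.5, 0, 8.5],
)

```text
time_s: 10.37
eef_pos: [523.4, 37.2, 325.0]
tcp_rot: [0.768, 0.641, -0.0, 0.0]
wrist_force: [-0.2, -0.6, -0.7]
grip_width: 55.4
gripper_force: 0.0
```

Run:
```python
from h import *
c=cal('wrist');p,d=viewer.grab_frame('wrist');cv2.imwrite('pics/w3.png',p[...,::-1])
print((-c[1].T@c[2]).round(1))
to(525.5,35.5,229)
```

```text
[536.7 112.9 395.4]
shift cm [-0.03  0.24  9.59] tool x heading 79.67 z [-0.    -0.001 -1.   ] pos [523.3  36.4 324.9] F [-0.2  0.7 -0.3]
```

View pics/w3.png

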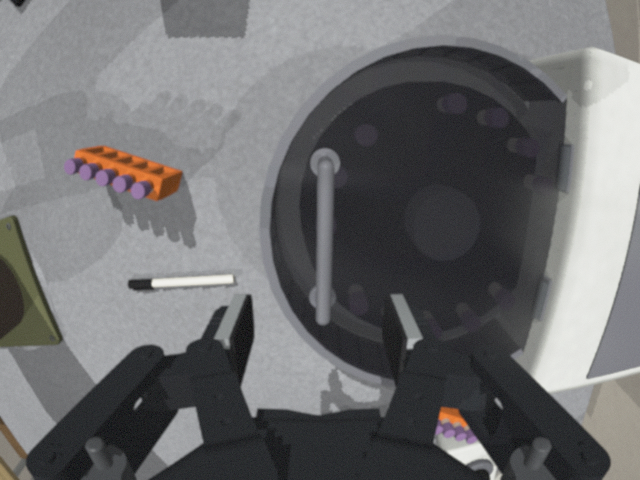

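The wrist view shows the bar from (326,163) to (322,320), upright and midway between the fingers.

Run:
```python
from h import *
c=cal('wrist')
a,b=[wray(u,v,178,c) for u,v in((326,163),(322,320))];print(a.round(1),b.round(1),((a+b)/2).round(1),np.degrees(np.arctan2(*(b-a)[[1,0]])))
# height: skew lines between top ray and wrist ray of bar far end
for w,t in(((326,163),(263.2,228.6)),((322,320),(300,235.7))):
    w0,w1=wray(*w,0,c),wray(*w,300,c);t0,t1=ray('top',*t,0),ray('top',*t,300)
    A=np.c_[w1-w0,-(t1-t0)];s=np.linalg.lstsq(A,t0-w0,rcond=None)[0];print('tri',(w0+s[0]*(w1-w0)).round(1),(t0+s[1]*(t1-t0)).round(1))
```

```text
[537.3  89.1 178. ] [516.8 -12.5 178. ] [527.   38.3 178. ] -101.43176755713766
tri [537.3  87.8 166.6] [537.4  87.8 166.6]
tri [516.3 -15.3 173.1] [517.3 -15.8 173.3]
```

Emit:
arm_command(
  steps=[0, 0.35, 1.5, 0.7, 0, 0.35, 3.5, 0.7, 0, 0.35, 5.5, 0.7, 0, 0.35, 7, 0.7, 0, 0.35, 8.2, 0.7, 0, 0.35, 9, 0.7, 0, 0.35, 9.5, 0.7, 0, 0.35, 9.5, 0.7],
)

```text
time_s: 11.08
eef_pos: [526.5, 35.2, 229.1]
tcp_rot: [0.772, 0.635, -0.001, -0.0]
wrist_force: [-0.5, 0.6, 0.6]
grip_width: 55.6
gripper_force: 0.0
```

Emit:
arm_command(
  steps=[0, 0, 0, 0, 0, 0, 0, 0, 0, 0, 0, 0, 0, 0, 0, 0, 0, 0, 0, 0, 0, 0, 0, 0, 0, 0, 0, 0, 0, 0, 0, 0],
  jaw=-1,
  newtons=40,
)

```text
time_s: 11.75
eef_pos: [527.1, 36.2, 230.7]
tcp_rot: [0.772, 0.636, 0.0, 0.0]
wrist_force: [-1.5, 1.0, 6.3]
grip_width: 8.5
gripper_force: 39.1
```

Emit:
arm_command(
  steps=[0, 0.17, -0.8, 0, 0, 0.38, -1.65, 0, 0, 0.62, -2.45, 0, 0, 0.9, -3.25, 0, 0, 1.2, -4.05, 0, 0, 1.55, -4.8, 0, 0, 1.95, -5.55, 0, 0, 2.35, -6.3, 0],
)

```text
time_s: 12.42
eef_pos: [549.3, 31.8, 293.4]
tcp_rot: [0.772, 0.635, -0.001, -0.001]
wrist_force: [-3.7, 2.6, -1.9]
grip_width: 8.5
gripper_force: 39.0
```

Run:
```python
from h import *
o=monitor.get_obs();print(o['wrist_force'],o['torque'],o['grip_width'],o['gripper_force'])
to(527,36,230)
```

```text
[-3.73030781  2.59716345 -1.93083171] [0.38398007 0.69170049 0.01004801] 8.485231579427209 38.9914208650589
shift cm [-0.02 -2.25  6.35] tool x heading 78.91 z [-0.003  0.001 -1.   ] pos [549.3  31.8 293.4] F [-3.7  2.6 -1.9]
```

Emit:
arm_command(
  steps=[0, 0.45, -0.7, 0, 0, 0.9, -1.4, 0, 0, 1.4, -2.1, 0, 0, 1.95, -2.75, 0, 0, 2.5, -3.4, 0, 0, 3.1, -4, 0, 0, 3.7, -4.55, 0, 0, 4.35, -5.1, 0],
)

```text
time_s: 13.08
eef_pos: [590.6, 23.8, 345.5]
tcp_rot: [0.772, 0.636, -0.002, -0.002]
wrist_force: [-9.6, 4.0, 6.3]
grip_width: 8.2
gripper_force: 39.1
```

Emit:
arm_command(
  steps=[0, 0.65, -0.5, 0, 0, 1.35, -1, 0, 0, 2.05, -1.5, 0, 0, 2.75, -1.9, 0, 0, 3.5, -2.3, 0, 0, 4.25, -2.7, 0, 0, 5.05, -3, 0, 0, 5.8, -3.3, 0],
)

```text
time_s: 13.75
eef_pos: [649.9, 12.2, 380.1]
tcp_rot: [0.772, 0.636, 0.001, 0.001]
wrist_force: [-5.4, 1.8, 6.5]
grip_width: 8.4
gripper_force: 41.1
```

Emit:
arm_command(
  steps=[0, 0, 0, 0, 0, 0, 0, 0, 0, 0, 0, 0, 0, 0, 0, 0, 0, 0, 0, 0, 0, 0, 0, 0],
)

```text
time_s: 14.25
eef_pos: [650.1, 12.1, 380.2]
tcp_rot: [0.772, 0.636, 0.001, 0.001]
wrist_force: [-4.7, 2.3, 7.2]
grip_width: 8.3
gripper_force: 41.3
```

Run:
```python
from h import *
to(527.1,36.2,230.7)
p,d=viewer.grab_frame('scene');cv2.imwrite('pics/s2.png',p[...,::-1])
o=monitor.get_obs();print(o['wrist_force'],o['grip_width'],o['gripper_force'],abs(o['dq']).max())
```

```text
shift cm [ -0.02 -12.59  14.9 ] tool x heading 78.92 z [ 0.004  0.    -1.   ] pos [650.1  12.1 380.2] F [-4.7  2.3  7.2]
[-5.07247546  1.00905463  6.2299104 ] 8.410899988767522 41.265774965286255 0.0017034501277149049
```

View pics/s2.png

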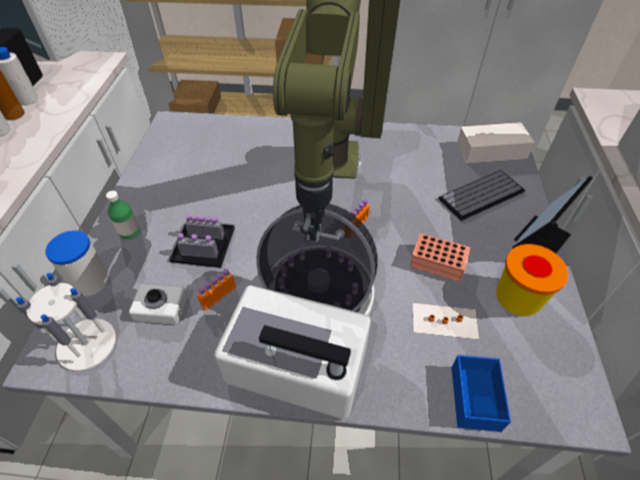

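The scene view shows the lid raised with the fingers on its bar at (315,225) and both racks upright in the tray at (200,235). The measured chord is 195 mm, which puts the lid at about 60.6°.

```bash
python3 -c "
from workcell import job
print(job.finish_job())"
```

```text
the job is handed in; nothing more can be done
None
```

I moved the rack into the free front half of the tray, where it stands upright. The lid is raised to about 60° (worked out from the arm's travel) and still held by the gripper; I handed the job in at about 14 s, and no verdict came back.

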